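Slide a tray of fittings pots across the gap between two stands

TASK

Slide the wooden tray with the two orange pots from the near stand across the open gap onto the far stand, between its aluminium rails, and snug it squarely home against the black buffer bar of the dark wooden end stop (it is set differently each time, so feel for it) with a firm but gentle push of about 11 N. The tray is nose-heavy and will dip into the gap unless its bare rear end is held down while its nose crosses, so keep it level and slide it without lifting it; be gentle with it throughout, keep the pots standing in their holes and leave the other things on the bench alone.

Things in the scene. Friction and masses are not known exactly. Their poses are not given: they have to be found in the camera images.
- tray: Loose wooden tray, 122 mm long (own x = direction of travel), 100 mm wide, about 0.26 kg plus two pots of about 0.15 kg. Origin: centre of underside. 12 mm base board; on its front 74 mm (x -13 to +61) a block 30 mm high (top at z 42) with two holes; the rear 48 mm (x -61 to -13) is a bare apron, top at z 12. Push the block's upright rear face with the fingertips resting on the apron behind it.
- tray_push (a point): Point on the tray at the foot of the block's rear face: mid-width, on top of the apron (tray x -13, y 0, z 12 mm). Pressing the apron down with 6 to 12 N close behind this face keeps the tray from tipping while the nose crosses; once the nose lies on the far stand a light touch is enough. More than 40 N from the fingers damages the tray.
- tray_front (a point): Point on the tray: middle of the front edge, at the underside (tray x +61 mm, z 0). The loaded tray's centre of mass lies about 36 to 42 mm behind this edge, less than the gap of 50 to 58 mm: that is why it tips nose down by itself.
- near_stand: Fixed low plywood stand on which the tray starts, 135 mm long (own x, pointing across the gap to the far stand), 115 mm wide, 40 mm high; flat top without rails. Origin: centre of its foot, on the bench. Its edge at the gap is at x = +67.5 mm.
- far_stand: Fixed light wooden stand, 150 x 136 mm, parallel to the near one, up to 4 mm off its axis, top 1.5 mm lower. x = direction of travel. Origin: centre of its foot, top 40 mm above; edge at the gap at x -75 mm. Two aluminium rails 12 mm high stand 108 mm apart (4 mm play each side) from x -30 to +58 mm, flaring to about 124 mm apart at x -72 mm.
- end_stop: Fixed dark wooden stop, 104 mm wide, 28 mm high, across the far stand's end (66 mm beyond its origin). Origin: middle of its face, at the stand's top; x = direction of travel. From the face a black buffer bar (62 x 16 mm) sticks out towards the tray by 1 to 23 mm, screwed to another, unmeasured place each time: feel for it. Over 16 N on it does damage; 6 to 12 N is firm.
- sanding_mouse: Dark hand-sander block, 50 x 103 x 38 mm, lying loose to the left of the near stand; to be left alone. Origin: centre of its foot.
- tape_roll: Tan roll of tape, 92 mm wide, 19 mm high, lying loose to the left of the far stand; to be left alone. Origin: centre of its foot.
- offcut_b: Small piece of wood, 28 x 60 x 16 mm, lying loose to the right of the stands; to be left alone. Origin: centre of its foot.
- pot_1: Orange screw-cap pot with white cap, 40 mm diameter, 68 mm high, origin at the centre of its foot; loose in the tray's hole at tray x +33, y +23.5 mm (hole 42 mm wide, 30 mm deep), so its cap is 80 mm above the tray's underside.
- pot_2: The same kind of pot, in the hole at tray x +33, y -23.5 mm. (Another such pot stands farther right on the bench, not part of the job.)
There are look-alikes about, which are no part of the job. Leave any purple or yellow look-alike of the pot_1 alone.

How it is judged:
By the outcome, as a careful person would: the job done as asked, in the order asked, and still so for the second after the job is handed in, with the robot touching nothing.
It also fails if it takes over 72 s, if anything falls off the work surface, if the arm or the gripper's body presses on something with over 40 N, if the wrist force passes 120 N, or if a joint passes its speed limit or range.

ROBOT

A 6-joint arm with a two-finger parallel gripper is mounted at the origin on a cart in front of the work surface, level with it; the furniture and walls round the work are solid. World frame = base frame: x ahead of the robot, y to its left, z up, the work surface at z = 0. Lengths are in m, angles in degrees, forces in N, time in s.
With the tool pointing down it reaches from about 0.375 to 0.975 m from the base axis. Payload 3.8 kg.
Tool frame: the origin (TCP) lies midway between the tips of the shut fingers; the grasp point (between the pads) lies r.grip_depth behind it (r.grip_depth is the distance from the TCP to the grasp point, in m); z points along the fingers, y is the line along which they close (so a half turn about z gives the same grasp; the last joint's range is limited). The gripper opens to 88 mm and grips with 3 to 60 N. Pads are 18 mm wide; open, the fingers measure 123 mm over their backs; the gripper's body (75 mm by 187 mm) begins 45 mm behind the grasp point.
Start: joints at [-76.14, 15.12, 91.902, -0, 72.978, -2.114], TCP at [0.186, -0.649, 0.239] pointing down, gripper open.
Joint ranges: [-150.88, 150.88], [-54.13, 125.18], [17.81, 147.31], [-75.09, 255.09], [0, 152.58], [-146.25, 146.25]. Speed limits (degrees/s): [147.25, 147.25, 180, 180, 180, 180].

INTERFACE

Orientations are given as a 3x3 rotation matrix whose columns are the frame's x, y, z axes.
In Python, from station import r, status, snapshot, workorder gives the robot as it stands. Calls block until the motion is done:
- r.move_ptp(position, orientation): joint-space move of the TCP to a pose.
- r.move_linear(position, frame=None, feed=0.15): straight line of the TCP; frame=None keeps the orientation; feed is the mean speed in m/s.
- r.goto_joints(angles): joint-space move.
- r.grip(opening, effort=None): finger opening in m; effort is the grip in N (None keeps the last); returns when the fingers have stopped.
- r.sleep(seconds).
- r.inverse_kinematics(position, orientation): joint angles nearest the present ones, or None.
- status.get_obs(): the state.
- snapshot(name): name is "side" or "top"; returns a dict with "frame" (384x512x3 uint8, red, green, blue), "depth" (384x512 float32, m along the optical axis (not along the pixel's ray), 0 where there is no reading), "fov_y" (degrees; the focal length in pixels is half the picture's height over the tangent of half this angle, whatever the lens; pixels are square), "cx", "cy" (the principal point, pixels), "origin" and "rotation" of the camera in the world. Camera axes: x right, y down, z forward; pixel columns grow to the right and rows downward; lengths in m; the calibration is good to about 2 mm. A picture is of the moment at which its call begins.
A pose or a line that the arm cannot do raises r.PlanningError and nothing moves.
- workorder.job_done(): hands the job in; it is judged then, once.
The state is a dict: "time_s": time; "joint_positions": joint angles; "joint_vel": joint speeds; "effort": joint torques, N m; "tcp_pos": TCP position; "eef_rot": TCP orientation; "force": force on the tool from outside, world axes, zero at the start; "ft_torque": the same for the moment, N m; "width": finger opening in m; "grasp_force": force on a finger pad.
Only numpy, scipy, OpenCV 4.12 (cv2) and the standard library are available. Lean on these libraries where they do the work, as an engineer would, in place of code of your own. Each camera call takes 0.05 s, during which the arm holds its last target. There are 200 camera calls.

## Working session

There is one attempt and no reset: what is moved stays moved. The work goes in short steps, each a Python script; the robot and the scene stay as the last script left them, time stands still between calls to the robot, and variables do not carry over. Pictures are saved under pics/ and viewed, at most 10 in all, crops included, and the job is handed in when it is done.

```bash
mkdir -p pics; ls
python3 - <<'E'
from station import r,status,snapshot
import cv2,numpy as np
for n in("top","side"):
    s=snapshot(n); np.savez(f"{n}0.npz",**s)
    cv2.imwrite(f"pics/{n}0.png",s["frame"][:,:,::-1])
    print(n,s["fov_y"],s["cx"],s["cy"],s["origin"],s["rotation"])
o=status.get_obs();print(o["time_s"],o["force"],o["width"],r.grip_depth)
E
```

```text
pics
top 52.56173218051279 255.80954313278343 190.8198083218994 [ 0.44221518 -0.17201075  1.05546657] [[ 9.76685037e-03 -9.79557745e-01  2.00925938e-01]
 [-9.99951819e-01 -9.76536780e-03  9.98567622e-04]
 [ 9.83961032e-04 -2.00926010e-01 -9.79605926e-01]]
side 56.852875892309314 253.2725299872971 188.69804246747722 [0.28492893 0.59228104 0.81775326] [[-0.8977917  -0.28593081  0.33498302]
 [-0.44039328  0.59125897 -0.67562312]
 [-0.00488025 -0.7540931  -0.6567494 ]]
0.1 [ 0.02080031 -1.0807113  -0.2013645 ] 0.08793659549944255 0.0187
```

View pics/top0.png

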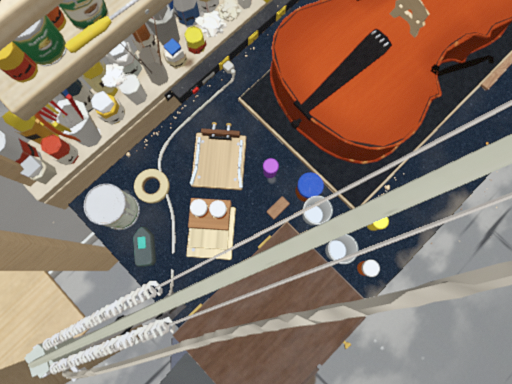

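View pics/side0.png

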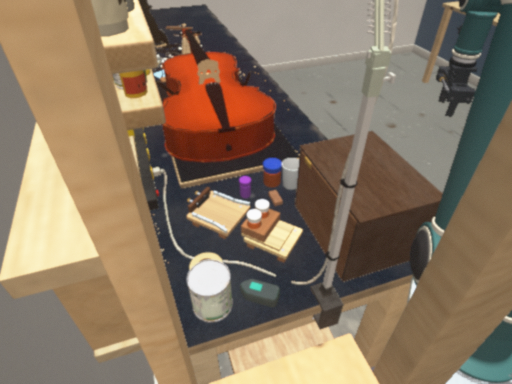

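The top view shows the near stand with its tray around (211,230), white caps at (200,208) and (218,208). The far stand is at (218,160), with the stop at (220,133). A pole or boom passes overhead. I'll enlarge this area and measure heights.

```bash
cat > h.py <<'E'
import numpy as np,cv2
def cloud(s):
    f=192/np.tan(np.radians(float(s["fov_y"])/2)); v,u=np.mgrid[0:384,0:512]; d=s["depth"]
    c=np.stack([(u-float(s["cx"]))/f*d,(v-float(s["cy"]))/f*d,d],-1)
    return c@np.asarray(s["rotation"]).T+np.asarray(s["origin"])
E
python3 - <<'E'
from h import *
s=np.load("top0.npz");P=cloud(s);im=s["frame"][:,:,::-1]
c=cv2.resize(im[115:275,125:295],None,fx=3.7,fy=3.7,interpolation=cv2.INTER_CUBIC)
cv2.imwrite("pics/crop_top.png",c)
for v in range(120,270,6):print(v,[tuple(np.round(P[v,u]*1000).astype(int).tolist()) for u in (195,209,218,235)])
# tall things
Q=P.reshape(-1,3);ok=(s["depth"].ravel()>0)
S=cloud(np.load("side0.npz")).reshape(-1,3)
A=np.vstack([Q[ok],S])
print("max height grid (x rows 0.2..0.9, y cols 0.35..-0.45), cm")
for x in np.arange(.2,.95,.05):
    print(round(x,2),[int(100*A[(abs(A[:,0]-x)<.025)&(abs(A[:,1]-y)<.025)][:,2].max(initial=-.01)) for y in np.arange(.35,-.46,-.05)])
E
```

```text
120 [(864, 6, 3), (866, -34, -1), (866, -60, -1), (866, -109, 1)]
126 [(848, 6, -3), (846, -35, 2), (848, -60, -2), (849, -109, -2)]
132 [(828, 5, 0), (806, -44, 63), (805, -68, 66), (806, -114, 65)]
138 [(810, 4, 0), (792, -43, 55), (792, -67, 54), (797, -113, 43)]
144 [(780, -3, 37), (780, -42, 38), (781, -66, 37), (782, -113, 37)]
150 [(763, -4, 39), (764, -42, 37), (764, -66, 36), (763, -113, 40)]
156 [(745, -5, 40), (746, -43, 38), (747, -67, 38), (747, -113, 38)]
162 [(725, -8, 52), (730, -43, 36), (729, -68, 39), (730, -114, 38)]
168 [(709, -8, 50), (712, -44, 39), (713, -68, 39), (713, -114, 38)]
174 [(693, -8, 47), (696, -45, 40), (696, -69, 41), (697, -114, 38)]
180 [(679, -7, 39), (678, -45, 42), (679, -69, 39), (680, -115, 38)]
186 [(665, -6, 28), (663, -45, 37), (663, -70, 39), (663, -115, 39)]
192 [(654, -3, 0), (655, -41, -5), (653, -67, 4), (655, -113, 0)]
198 [(622, -16, 82), (637, -42, 1), (637, -67, 0), (638, -114, -1)]
204 [(600, -23, 119), (606, -53, 83), (600, -79, 121), (621, -114, 0)]
210 [(585, -23, 118), (586, -57, 116), (586, -79, 119), (604, -114, 1)]
216 
[... 1004 characters left out ...]
 72, 77, 83, 86, 90, 24, 24, 24, 23, 0]
0.45 [-1, -1, -1, 0, 3, 4, 0, 0, 4, 83, 88, 94, 95, 24, 23, 9, 7]
0.5 [-1, -1, 0, 0, 4, 4, 0, 5, 5, 5, 24, 93, 95, 23, 9, 9, 0]
0.55 [-1, 0, 11, 12, 11, 3, 0, 11, 12, 12, 0, 23, 23, 9, 9, 9, 7]
0.6 [12, 0, 66, 66, 12, 2, 1, 12, 12, 12, 0, 2, 2, 9, 9, 5, 5]
0.65 [28, 66, 71, 70, 66, 2, 2, 5, 4, 4, 5, 0, 2, 9, 9, 5, 5]
0.7 [48, 21, 46, 66, 68, 66, 2, 5, 4, 5, 5, 7, 7, 9, 8, 19, 19]
0.75 [48, 47, 31, 58, 61, 66, 64, 5, 4, 5, 5, 7, 5, 19, 19, 20, 19]
0.8 [57, 48, 30, 33, 56, 60, 60, 54, 7, 7, 6, 5, 20, 20, 20, 20, 20]
0.85 [57, 59, 48, 24, 53, 53, 55, 54, 50, 6, 5, 5, 20, 21, 22, 21, 20]
0.9 [-1, 60, 62, 26, 29, 29, 31, 11, 2, 4, 5, 19, 20, 21, 23, 23, 23]
```

View pics/crop_top.png

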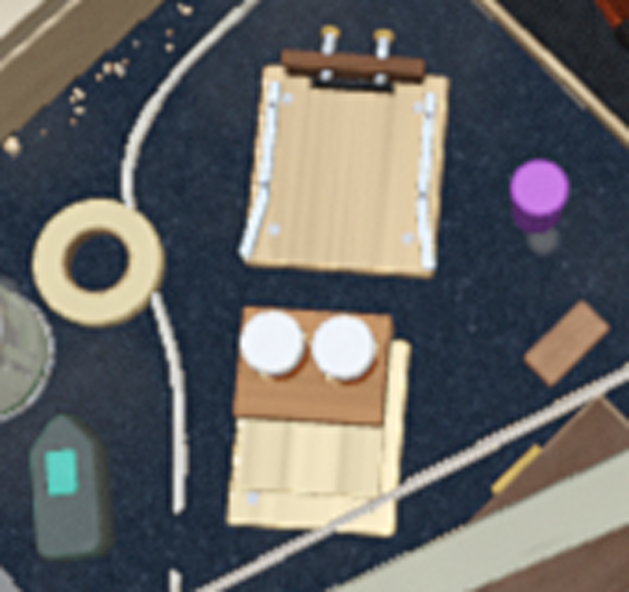

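The crop shows the tray's block rear edge at y≈420 and the tray sitting left on the near stand. The far stand's rails run from y≈90 to 255, and the buffer is at (352,85). Next I need accurate lines, plus the pole and boom geometry against the arm's.

Run:
```python
from h import *
from station import r
from scipy.optimize import least_squares
s=np.load("top0.npz");P=cloud(s);f=192/np.tan(np.radians(float(s["fov_y"])/2))
R=s["rotation"];o=s["origin"]
def at(u,v,z): # pixel ray to height z
    d=R@np.array([(u-float(s["cx"]))/f,(v-float(s["cy"]))/f,1]);return (o+d*(z-o[2])/d[2])[:2]
def cr(x,y,z): return np.round(1000*at(125+(x+.5)/3.7-.5,115+(y+.5)/3.7-.5,z),1)
for n,x,y,z in [("tray block RL",234,415,.082),("RR",383,424,.082),("FL",243,307,.082),("FR",391,315,.082),
 ("apron L rear",229,488,.052),("apronR rear",379,494,.052),
 ("near RL",229,525,.04),("near RR",394,534,.04),("near FR",410,341,.04),
 ("far NL",245,263,.04),("far NR",434,275,.04),("far FL",264,67,.04),("far FR",447,77,.04),
 ("railL straight far",275,84,.052),("railL knee",266,184,.052),("railR far",430,95,.052),("railR knee",425,190,.052),
 ("bufL",312,86,.05),("bufR",393,90,.05),("stopL",284,54,.068),("stopR",424,62,.068)]:print(n,cr(x,y,z))
S=cloud(np.load("side0.npz"))
for v in range(0,320,20):
    u0=int(328+(305-v)*(375-328)/305); print(v,np.round(S[v,u0-6:u0+9:4]*1000).astype(int).tolist())
D=np.array([[1,0,0],[0,-1,0],[0,0,-1.]])
X=[];
for x in(.4,.5,.6,.7,.8):
  for z in(.06,.2,.3):
    q=r.inverse_kinematics([x,0,z],D)
    if q is not None:X.append([x,z,*q])
X=np.array(X);print(X[:4].round(2))
a=np.radians(X)
def g(p):
    s1,s2=a[:,3],a[:,3]+a[:,4]
    return np.r_[p[0]+p[1]*np.sin(s1)+p[2]*np.sin(s2)+p[5]*np.cos(s2)-X[:,0],p[3]+p[1]*np.cos(s1)+p[2]*np.cos(s2)-p[5]*np.sin(s2)-X[:,1]]
q=least_squares(g,[0,.4,.4,.2,0,0]);print(q.x.round(4),q.cost)
```

```text
tray block RL [548.1  -1.6]
RR [ 543.  -102.7]
FL [622.6  -4.4]
FR [ 618.  -106.4]
apron L rear [500.8   4.9]
apronR rear [497.7 -99. ]
near RL [475.9   5.8]
near RR [ 470.9 -109.2]
near FR [ 606.8 -117.6]
far NL [662.7   2.8]
far NR [ 655.2 -133.9]
far FL [811.9  -4.9]
far FR [ 805.4 -141. ]
railL straight far [794.5 -15.4]
railL knee [718.6 -11.9]
railR far [ 787.2 -129.1]
railR knee [ 715.3 -126.8]
bufL [793.9 -42.3]
bufR [ 791.4 -101.9]
stopL [811.7 -23.6]
stopR [ 806.7 -125. ]
0 [[1001, -3587, -130], [381, -1, 684], [376, -9, 682], [368, 8, 687]]
20 [[1010, -3629, -337], [377, 23, 663], [932, -3669, -338], [367, 11, 661]]
40 [[998, -3608, -540], [285, 592, 818], [922, -3681, -551], [364, 25, 637]]
60 [[285, 592, 818], [285, 592, 818], [364, 54, 617], [357, 59, 620]]
80 [[881, -3019, -749], [848, -3058, -758], [363, 46, 583], [356, 55, 588]]
100 [[806, -2610, -770], [770, -2617, -765], [731, -2600, -748], [354, 54, 555]]
120 [[731, -2199, -752], [702, -2224, -758], [359, 49, 515], [352, 57, 521]]
140 [[429, -324, 236], [285, 592, 818], [356, 51, 478], [349, 55, 482]]
160 [[410, -
[... 310 characters left out ...]
51, 222], [342, -34, 134]]
260 [[359, 47, 138], [285, 592, 818], [341, 48, 150], [339, -32, 58]]
280 [[355, 51, 65], [346, 53, 74], [342, -4, 1], [332, -8, 2]]
300 [[349, 73, 10], [340, 67, 8], [331, 63, 9], [322, 61, 12]]
[[ 4.0000e-01  6.0000e-02 -3.5700e+00 -4.0200e+00  1.3366e+02 -0.0000e+00
   5.0360e+01  8.6430e+01]
 [ 4.0000e-01  2.0000e-01 -3.5700e+00 -1.4440e+01  1.2578e+02 -0.0000e+00
   6.8660e+01  8.6430e+01]
 [ 4.0000e-01  3.0000e-01 -3.5700e+00 -1.8020e+01  1.1789e+02 -0.0000e+00
   8.0130e+01  8.6430e+01]
 [ 5.0000e-01  6.0000e-02 -2.8500e+00  6.9700e+00  1.2233e+02 -0.0000e+00
   5.0700e+01  8.7150e+01]]
[ 0.0006  0.5115  0.5661 -0.0882 -0.4867  0.0012] 1.1968688326878505e-08
```

Tray yaw comes out at about -2.7° and the stands at about -3.1°. The tray is about 7 mm left of the far axis. The gripper body would hit the pot caps with the tool vertical, so I'll lean the tool back about 15°. Next I'll check clearance to the lamp pole (0.35, 0.05) and its boom.

Run:
```python
from h import *
from station import r,status
from scipy.spatial.transform import Rotation as Ro
def fr(t,yaw=-3): return (Ro.from_euler('z',yaw,degrees=True)*Ro.from_euler('y',-t,degrees=True)).as_matrix()@np.diag([1,-1,-1.])
print(fr(15).round(2).tolist())
L1,L2=.5115,.5661
def wrist(q): q=np.radians(q);return L1*np.sin(q[1])+L2*np.sin(q[1]+q[2]),L1*np.cos(q[1])+L2*np.cos(q[1]+q[2])
a=r.inverse_kinematics([.55,0,.3],fr(0,0));b=r.inverse_kinematics([.55,0,.3],fr(15,0))
wa,wb=wrist(a),wrist(b);print(a,b,wa,wb)
tool=(wb[1]-wa[1])/(np.cos(np.radians(15))-1);print("tool",tool,(wa[0]-wb[0])/np.sin(np.radians(15)))
for p in([.53,-.052,.06],[.53,-.052,.2],[.70,-.068,.06],[.5,-.1,.4],[.45,-.3,.4]):
    for t in(0,10,15): print(p,t,np.round(r.inverse_kinematics(p,fr(t)),1))
cl=[]
for n in("top","side"):
    s=np.load(n+"0.npz");P=cloud(s).reshape(-1,3)[s["depth"].ravel()>0.15];cl.append(P)
    m=(P[:,0]>0.0)&(P[:,0]<.65)&(abs(P[:,1]+.1)<.35)&(P[:,2]>.3)&(P[:,2]<1.05);Q=P[m]
    m2=np.unique((Q/.05).round().astype(int),axis=0);print(n,len(Q));print((m2*5).tolist())
```

```text
[[0.96, -0.05, 0.26], [-0.05, -1.0, -0.01], [0.26, -0.0, -0.97]]
[-2.59482312e+00 -3.50149184e-01  1.02808827e+02 -2.54444375e-14
  7.75413224e+01  8.74051769e+01] [ -3.08998081 -10.18123197 113.0074413    0.90371531  62.19755882
  86.59357183] (np.float64(0.5496435054750861), np.float64(0.3893626154739689)) (np.float64(0.4615606814870059), np.float64(0.377774584358647))
tool 0.34008252741882883 0.3403258981702438
[0.53, -0.052, 0.06] 0 [ -8.3  10.3 118.5  -0.   51.3  84.7]
[0.53, -0.052, 0.06] 10 [ -8.9   4.7 125.6   1.6  39.8  82.9]
[0.53, -0.052, 0.06] 15 [ -9.3   2.2 129.1   2.9  33.8  81.4]
[0.53, -0.052, 0.2] 0 [ -8.3   1.3 111.8  -0.   66.9  84.7]
[0.53, -0.052, 0.2] 10 [ -8.9  -5.2 118.6   1.2  56.6  83.5]
[0.53, -0.052, 0.2] 15 [ -9.3  -8.3 122.1   2.1  51.3  82.6]
[0.7, -0.068, 0.06] 0 [-7.6 26.5 96.5 -0.  57.  85.4]
[0.7, -0.068, 0.06] 10 [ -8.   21.3 104.6   1.2  44.1  84.2]
[0.7, -0.068, 0.06] 15 [ -8.2  19.1 108.6   2.2  37.4  83.2]
[0.5, -0.1, 0.4] 0 [-14.1  -6.3  98.3  -0.   88.1  78.9]
[0.5, -0.1, 0.4] 10 [-15.6 -13.  104.4   2.2  78.8  77.2]
[0.5, -0.1, 0.4] 15 [-16
[... 733 characters left out ...]
60], [15, 0, 40], [15, 0, 45], [15, 0, 50], [15, 0, 55], [15, 0, 60], [15, 5, 30], [15, 5, 35], [15, 5, 40], [15, 5, 45], [15, 10, 30], [20, -45, 60], [20, -10, 65], [20, -10, 70], [20, -5, 45], [20, -5, 50], [20, -5, 55], [20, -5, 60], [20, -5, 65], [20, -5, 70], [20, 0, 30], [20, 0, 35], [20, 0, 40], [20, 0, 45], [20, 0, 50], [20, 0, 55], [20, 0, 60], [20, 5, 30], [20, 5, 35], [20, 5, 40], [20, 10, 30], [30, 0, 60], [30, 5, 60], [35, 0, 60], [35, 0, 65], [35, 0, 70], [35, 5, 30], [35, 5, 35], [35, 5, 40], [35, 5, 45], [35, 5, 50], [35, 5, 55], [35, 5, 60], [35, 5, 65], [40, 0, 65], [40, 0, 70], [40, 5, 65], [60, 20, 65], [60, 25, 65], [65, 20, 65], [65, 20, 70], [65, 25, 65], [65, 25, 70]]
```

Run:
```python
from h import *
s=np.load("top0.npz");P=cloud(s);S=np.load("side0.npz");Q=cloud(S)
m=(abs(P[:,:,2]-.236)<.012)&(P[:,:,0]>.15)&(P[:,:,0]<.7)&(P[:,:,1]>-.5)&(P[:,:,1]<.1)
q=Q[(abs(Q[:,:,2]-.236)<.012)&(Q[:,:,0]>.2)&(Q[:,:,0]<.7)&(Q[:,:,1]>-.6)&(Q[:,:,1]<.03)]
pts=np.vstack([P[m],q])[:,:2]
h=cv2.convexHull(pts.astype(np.float32));print((cv2.approxPolyDP(h,.012,True)[:,0]*1000).round())
for x in np.arange(.24,.58,.04):
    k=abs(pts[:,0]-x)<.01;print(round(x,2),pts[k,1].max().round(3) if k.any() else None)
for x in np.arange(.4,.6,.02):
    k=abs(q[:,0]-x)<.01;print("side",round(x,2),q[k,1].max().round(3) if k.any() else None)
m=(Q[:,:,0]>.1)&(Q[:,:,0]<.25)&(abs(Q[:,:,1])<.12)&(Q[:,:,2]>.25)&(Q[:,:,2]<.8)&(S["depth"]>.1)
v,u=np.nonzero(m);print(u.min(),u.max(),v.min(),v.max(),S["frame"][m].mean(0))
```

```text
[[ 374. -410.]
 [ 545. -236.]
 [ 340.   48.]
 [ 201.   30.]
 [ 202. -237.]]
0.24 -0.073
0.28 -0.033
0.32 -0.007
0.36 -0.035
0.4 -0.081
0.44 -0.12
0.48 -0.164
0.52 -0.194
0.56 None
side 0.4 -0.081
side 0.42 -0.102
side 0.44 -0.12
side 0.46 -0.145
side 0.48 -0.164
side 0.5 -0.177
side 0.52 -0.197
side 0.54 -0.225
side 0.56 None
side 0.58 None
412 511 0 274 [57.22856289 75.55572154 72.60367493]
```

The cabinet's diagonal edge limits the gripper body on the right, and the pot caps limit it in front. So I'll use about 8° of lean and push about 13 mm left of mid-width. First, a check of forearm-to-lamp distances along the path.

```bash
cat >> h.py <<'E'
from scipy.spatial.transform import Rotation as Ro
from scipy.spatial import cKDTree
def fr(t,yaw=-3): return (Ro.from_euler('z',yaw,degrees=True)*Ro.from_euler('y',-t,degrees=True)).as_matrix()@np.diag([1,-1,-1.])
E
python3 - <<'E'
from h import *
from station import r,status
L=[]
for n in("top","side"):
    s=np.load(n+"0.npz");P=cloud(s).reshape(-1,3)[s["depth"].ravel()>0.15]
    L.append(P[(P[:,0]>.27)&(P[:,0]<.65)&(P[:,1]>-.4)&(P[:,1]<.1)&(P[:,2]>.27)&(P[:,2]<1.0)])
T=cKDTree(np.vstack(L))
def chk(q,off):
    a=np.radians(q);d=np.array([np.cos(a[0]),np.sin(a[0]),0]);n=np.array([-d[1],d[0],0])*off
    e=.5115*np.sin(a[1])*d+[0,0,.252+.5115*np.cos(a[1])]+n
    w=e+.5661*(np.sin(a[1]+a[2])*d+np.array([0,0,np.cos(a[1]+a[2])]))
    g=e+np.linspace(0,1,40)[:,None]*(w-e);D,i=T.query(g);k=D.argmin();return D[k].round(3),g[k].round(2),T.data[i[k]].round(2)
for p in([.533,-.037,.06],[.533,-.037,.10],[.533,-.037,.16],[.53,-.1,.28],[.53,-.037,.25],[.62,-.045,.055],[.70,-.053,.055],[.715,-.055,.055],[.5,-.25,.3]):
    for t in(0,8,20):
        q=r.inverse_kinematics(p,fr(t));print(p,t,np.round(q,1),*[chk(q,o) for o in(0,.025)])
q=status.get_obs()["joint_positions"];print(chk(q,0))
# robot radius at start: forearm line distances
a=np.radians(q);d=np.array([np.cos(a[0]),np.sin(a[0]),0]);e=.5115*np.sin(a[1])*d+[0,0,.252+.5115*np.cos(a[1])];w=e+.5661*(np.sin(a[1]+a[2])*d+np.array([0,0,np.cos(a[1]+a[2])]))
S=np.load("side0.npz");Q=cloud(S).reshape(-1,3);n=np.array([-d[1],d[0],0]);x=(w-e)/np.linalg.norm(w-e);z=np.cross(x,n)
for i in range(10):
    c=Q-e;al=c@x;k=(abs(al-(i+.5)*.0566)<.028)&(np.linalg.norm(c-al[:,None]*x,axis=1)<.15)
    if k.sum()>5:print(i,k.sum(),"lat",(c[k]@n).min().round(3),(c[k]@n).max().round(3),"up",(c[k]@z).min().round(3),(c[k]@z).max().round(3))
# block rear face refine
s=np.load("top0.npz");P=cloud(s)
for u in range(193,233,4):
    col=P[200:260,u];print(u,[(int(1000*a[0]),int(1000*a[2])) for a in col[22:32]][::1])
E
```

```text
[0.533, -0.037, 0.06] 0 [ -6.6  10.4 118.3  -0.   51.3  86.4] (np.float64(0.059), array([ 0.32, -0.04,  0.57]), array([0.33, 0.02, 0.58])) (np.float64(0.034), array([ 0.32, -0.01,  0.57]), array([0.33, 0.02, 0.58]))
[0.533, -0.037, 0.06] 8 [ -7.    5.9 124.    0.8  42.1  85.4] (np.float64(0.071), array([ 0.3 , -0.04,  0.56]), array([0.33, 0.02, 0.58])) (np.float64(0.051), array([ 0.3 , -0.01,  0.56]), array([0.33, 0.02, 0.58]))
[0.533, -0.037, 0.06] 20 [-7.700e+00  1.000e-01  1.324e+02  3.400e+00  2.750e+01  8.260e+01] (np.float64(0.085), array([ 0.33, -0.04,  0.46]), array([0.35, 0.04, 0.46])) (np.float64(0.061), array([ 0.33, -0.02,  0.46]), array([0.35, 0.04, 0.46]))
[0.533, -0.037, 0.1] 0 [ -6.6   7.4 116.8  -0.   55.8  86.4] (np.float64(0.058), array([ 0.33, -0.04,  0.58]), array([0.33, 0.02, 0.58])) (np.float64(0.033), array([ 0.33, -0.01,  0.58]), array([0.33, 0.02, 0.58]))
[0.533, -0.037, 0.1] 8 [ -7.    2.6 122.4   0.8  47.   85.5] (np.float64(0.065), array([ 0.31, -0.04,  0.56]), array([0.33, 0.02, 0.58])) (np.float64(0.043), array([ 0.31, -0.01,  0.56]), array([0.33, 0.02,
[... 5413 characters left out ...]
(540, 53)]
209 [(560, 80), (557, 83), (555, 82), (553, 80), (550, 79), (548, 80), (546, 75), (546, 47), (543, 51), (541, 51)]
213 [(560, 83), (558, 83), (555, 82), (553, 81), (550, 82), (548, 81), (545, 81), (545, 58), (543, 53), (541, 50)]
217 [(561, 79), (558, 84), (555, 81), (553, 82), (551, 80), (548, 82), (545, 81), (545, 62), (543, 55), (541, 52)]
221 [(560, 84), (558, 84), (556, 80), (553, 82), (550, 81), (548, 82), (546, 80), (544, 68), (544, 50), (541, 52)]
225 [(561, 81), (558, 81), (556, 79), (553, 82), (550, 82), (548, 77), (546, 80), (543, 77), (543, 55), (541, 54)]
229 [(566, 39), (563, 38), (561, 38), (558, 42), (555, 39), (553, 36), (550, 41), (548, 38), (545, 40), (542, 38)]
```

The lamp is tight, at about 50 mm from the forearm's axis. I'll move to a safe intermediate pose and measure the real forearm against the lamp from there.

Run:
```python
from h import *
from station import r,status,snapshot
o=status.get_obs()
r.move_linear([.186,-.649,.33])
r.grip(.036)
r.move_ptp([.5,-.25,.33],fr(8))
o=status.get_obs();print(o["time_s"],np.round(o["joint_positions"],1),np.round(o["force"],1),o["width"])
q=o["joint_positions"]
for n in("top","side"):
    s=snapshot(n);np.savez(n+"1.npz",**s);cv2.imwrite(f"pics/{n}1.png",s["frame"][:,:,::-1])
a=np.radians(q);d=np.array([np.cos(a[0]),np.sin(a[0]),0]);n=np.array([-d[1],d[0],0])
e=.5115*np.sin(a[1])*d+[0,0,.252+.5115*np.cos(a[1])];w=e+.5661*(np.sin(a[1]+a[2])*d+np.array([0,0,np.cos(a[1]+a[2])]))
x=(w-e)/np.linalg.norm(w-e);z=np.cross(x,n)
print(e,w,z)
for nm in("top","side"):
  A=np.load(nm+"1.npz");B=np.load(nm+"0.npz");Q=cloud(A).reshape(-1,3)
  ch=((abs(A["depth"]-B["depth"])>.03)&(A["depth"]>.15)).ravel();Q=Q[ch]
  for lo in np.arange(-.1,.7,.05):
    c=Q-e;al=c@x;k=(al>lo)&(al<lo+.05)&(np.linalg.norm(c-al[:,None]*x,axis=1)<.2)
    if k.sum()>8:print(nm,round(lo,2),k.sum(),"lat",np.percentile(c[k]@n,[2,50,98]).round(3),"z",np.percentile(c[k]@z,[2,50,98]).round(3))
```

```text
3.575 [-31.5  -4.8 104.3   3.9  73.5  60.7] [ 0.6 -0.7  0.2] 0.0359238144295113
[-0.03632147  0.02225012  0.76172339] [ 0.43975529 -0.26938912  0.66809286] [ 0.14103638 -0.08639729  0.98622728]
top 0.35 10 lat [0.15  0.158 0.187] z [-0.026  0.02   0.039]
top 0.4 1208 lat [0.064 0.075 0.085] z [-0.017  0.014  0.037]
top 0.45 1725 lat [-0.031  0.065  0.083] z [-0.003  0.006  0.012]
top 0.5 4428 lat [-0.031  0.024  0.086] z [-0.002  0.021  0.037]
top 0.55 4835 lat [-0.03   0.017  0.089] z [0.02  0.037 0.046]
top 0.6 115 lat [-0.03   0.004  0.084] z [0.003 0.019 0.03 ]
side 0.25 259 lat [0.038 0.058 0.065] z [-0.048 -0.038 -0.03 ]
side 0.3 257 lat [0.036 0.054 0.062] z [-0.047 -0.038 -0.032]
side 0.35 176 lat [0.036 0.053 0.085] z [-0.045 -0.036 -0.031]
side 0.4 13 lat [0.081 0.083 0.084] z [-0.035 -0.033 -0.031]
side 0.5 133 lat [0.015 0.035 0.08 ] z [-0.067 -0.053 -0.035]
side 0.55 1873 lat [0.015 0.054 0.071] z [-0.188 -0.103 -0.04 ]
side 0.6 465 lat [0.056 0.067 0.084] z [-0.182 -0.143 -0.065]
```

View pics/side1.png

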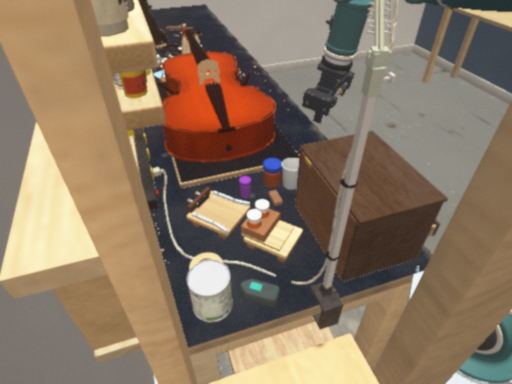

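View pics/top1.png

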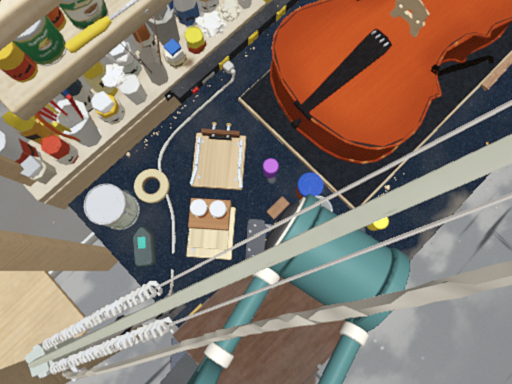

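The side and top views show the arm clear above the cabinet. The forearm tube runs on the left of the arm plane, reaching +0.085 m, so the lamp pole matters. Next I'll measure the real gripper and wrist shape in the tool frame.

Run:
```python
from h import *
from station import r,status
o=status.get_obs();R=np.array(o["eef_rot"]);p=np.array(o["tcp_pos"]);print(p,R.round(2).tolist())
C=[]
for nm in("top","side"):
  A=np.load(nm+"1.npz");B=np.load(nm+"0.npz");Q=cloud(A).reshape(-1,3)
  C.append(Q[((abs(A["depth"]-B["depth"])>.03)&(A["depth"]>.15)).ravel()])
Q=np.vstack(C);np.save("rob1.npy",Q)
T=(Q-p)@R
for lo in np.arange(-.52,.02,.02):
    k=(T[:,2]>lo)&(T[:,2]<lo+.02)&(np.hypot(T[:,0],T[:,1])<.25)
    if k.sum()>6:print(round(lo,2),k.sum(),"x",np.percentile(T[k,0],[1,99]).round(3),"y",np.percentile(T[k,1],[1,99]).round(3))
W=np.unique((Q/.03).round().astype(int),axis=0)*3
for z in range(45,84,3):
    k=W[:,2]==z
    if k.any():print(z,W[k][:,:2].tolist())
```

```text
[ 0.49984626 -0.25087727  0.32994614] [[0.99, -0.05, 0.14], [-0.05, -1.0, -0.01], [0.14, 0.0, -0.99]]
-0.42 372 x [-0.096 -0.084] y [-0.198 -0.101]
-0.4 2836 x [-0.095  0.04 ] y [-0.12   0.053]
-0.38 8352 x [-0.19   0.053] y [-0.137  0.059]
-0.36 1051 x [-0.178  0.062] y [-0.138  0.064]
-0.34 23 x [-0.057  0.062] y [-0.065  0.057]
-0.32 131 x [-0.035  0.023] y [-0.061  0.011]
-0.3 314 x [-0.037  0.03 ] y [-0.05  -0.001]
-0.28 335 x [-0.036  0.032] y [-0.036 -0.002]
-0.26 353 x [-0.036  0.042] y [-0.037 -0.001]
-0.24 307 x [-0.036  0.033] y [-0.036 -0.001]
-0.22 304 x [-0.036  0.033] y [-0.036  0.003]
-0.2 268 x [-0.038  0.035] y [-0.038  0.002]
-0.18 276 x [-0.036  0.035] y [-0.037  0.015]
-0.16 275 x [-0.035  0.033] y [-0.041  0.001]
-0.14 149 x [-0.022  0.019] y [-0.042 -0.001]
-0.12 1181 x [-0.034  0.033] y [-0.094  0.09 ]
-0.1 336 x [-0.035  0.034] y [-0.092  0.083]
-0.08 223 x [-0.035  0.033] y [-0.086  0.082]
-0.04 38 x [-0.01  0.01] y [-0.034 -0.029]
-0.02 45 x [-0.011  0.01 ] y [-0.033  0.001]
45 [[15, 36], [18, 36], [18, 39], [36, 3], [36, 6], [45, -27], [45, -24], [45, -21]
[... 2088 characters left out ...]
-27], [39, -24], [39, -18], [39, -15], [39, -12], [39, 0], [42, -30], [42, -27], [42, -24], [42, -21], [42, -18], [42, -15], [45, -33], [45, -30], [45, -27], [45, -24], [45, -21], [45, -18], [45, 45], [45, 48], [48, -30], [48, -27], [48, -24], [48, -21], [48, -18], [51, -24], [51, -21], [66, 24]]
72 [[24, 36], [36, -15], [36, -12], [36, -6], [36, -3], [39, -6], [39, -3], [42, -30], [42, -27], [42, -24], [45, -30], [45, -27], [45, -24], [45, -21], [45, 45], [45, 48], [48, -27], [48, -24], [48, -21], [48, -18], [48, 42], [48, 45], [51, -24], [51, -21], [66, 24]]
75 [[39, -6], [42, -6], [45, 45], [45, 48], [48, 42]]
78 [[39, -12], [39, -9], [39, -6], [42, -9], [45, 48]]
81 [[42, -12], [42, -9]]
```

The wide body (±93 mm) spans only 64–130 mm above the tips, with a slim tube above that. So I can also roll the tool to the right, which brings the forearm away from the lamp. I'll check this numerically.

```bash
cat >> h.py <<'E'
def frr(t,phi,yaw=-3): return Ro.from_euler('ZXY',[yaw,phi,-t],degrees=True).as_matrix()@np.diag([1,-1,-1.])
def lamp():
    L=[]
    for n in("top","side"):
        s=np.load(n+"0.npz");P=cloud(s).reshape(-1,3)[s["depth"].ravel()>0.15]
        L.append(P[(P[:,0]>.27)&(P[:,0]<.65)&(P[:,1]>-.4)&(P[:,1]<.1)&(P[:,2]>.27)&(P[:,2]<1.0)])
    return cKDTree(np.vstack(L))
def clear(q,T):
    a=np.radians(q);d=np.array([np.cos(a[0]),np.sin(a[0]),0]);n=np.array([-d[1],d[0],0])
    e=.5115*np.sin(a[1])*d+[0,0,.252+.5115*np.cos(a[1])]
    w=e+.5661*(np.sin(a[1]+a[2])*d+np.array([0,0,np.cos(a[1]+a[2])]))
    g=e+n*.05+np.linspace(0,1,40)[:,None]*(w-e);D,i=T.query(g);k=D.argmin()
    D2,_=T.query(w+n*.03); return (1000*D[k]-37).round(),g[k].round(2).tolist(),T.data[i[k]].round(2).tolist(),(1000*D2-65).round()
E
python3 - <<'E'
from h import *
from station import r
T=lamp()
for p in([.536,-.036,.055],[.536,-.036,.09],[.536,-.036,.14],[.536,-.06,.2],[.54,-.1,.3],[.62,-.041,.055],[.62,-.065,.055],[.62,-.065,.15],[.715,-.047,.055],[.715,-.07,.055],[.715,-.08,.055]):
    for t,f in((8,8),(8,11),(8,15),(8,20),(15,15),(15,20)):
        q=r.inverse_kinematics(p,frr(t,f))
        print(p,t,f,None if q is None else (np.round(q,0).astype(int).tolist(),*clear(q,T)))
E
```

```text
Traceback (most recent call last):
  File "h.py", line 21, in clear
    D2,_=T.query(w+n*.03); return (1000*D[k]-37).round(),g[k].round(2).tolist(),T.data[i[k]].round(2).tolist(),(1000*D2-65).round()
                                                                                                               ^^^^^^^^^^^^^^^^^^
AttributeError: 'float' object has no attribute 'round'
```

```bash
sed -i 's/(1000\*D2-65).round()/round(1000*D2-65)/;s/(1000\*D\[k\]-37).round()/round(1000*D[k]-37)/' h.py
python3 - <<'E'
from h import *
from station import r
T=lamp()
for p in([.536,-.036,.055],[.536,-.036,.14],[.536,-.06,.2],[.54,-.1,.3],[.62,-.041,.055],[.62,-.065,.055],[.62,-.065,.15],[.715,-.047,.055],[.715,-.07,.055],[.715,-.08,.055]):
    for t,f in((8,8),(8,11),(8,15),(8,20),(15,15),(15,20)):
        q=r.inverse_kinematics(p,frr(t,f))
        print(p,t,f,None if q is None else (np.round(q,0).astype(int).tolist(),*clear(q,T)))
E
```

```text
[0.536, -0.036, 0.055] 8 8 ([-12, 7, 124, 13, 43, 72], 13, [0.3, -0.01, 0.56], [0.33, 0.02, 0.58], 101)
[0.536, -0.036, 0.055] 8 11 ([-14, 8, 123, 18, 44, 67], 21, [0.3, -0.03, 0.56], [0.33, 0.02, 0.58], 113)
[0.536, -0.036, 0.055] 8 15 ([-17, 9, 123, 23, 46, 62], 32, [0.3, -0.04, 0.56], [0.33, 0.02, 0.58], 130)
[0.536, -0.036, 0.055] 8 20 ([-20, 10, 123, 29, 49, 55], 46, [0.29, -0.05, 0.57], [0.33, 0.02, 0.58], 152)
[0.536, -0.036, 0.055] 15 15 ([-18, 5, 128, 29, 39, 56], 47, [0.27, -0.03, 0.55], [0.32, 0.03, 0.58], 105)
[0.536, -0.036, 0.055] 15 20 ([-21, 7, 128, 36, 43, 49], 59, [0.27, -0.05, 0.56], [0.32, 0.03, 0.58], 129)
[0.536, -0.036, 0.14] 8 8 ([-12, 1, 120, 11, 53, 75], 3, [0.32, -0.02, 0.58], [0.33, 0.02, 0.58], 108)
[0.536, -0.036, 0.14] 8 11 ([-14, 1, 120, 15, 54, 71], 14, [0.32, -0.03, 0.58], [0.33, 0.02, 0.58], 119)
[0.536, -0.036, 0.14] 8 15 ([-17, 2, 120, 20, 56, 66], 28, [0.31, -0.04, 0.58], [0.33, 0.02, 0.58], 135)
[0.536, -0.036, 0.14] 8 20 ([-20, 3, 119, 25, 58, 61], 44, [0.3, -0.05, 0.59], [0.33, 0.02, 0.59], 156)
[0.536, -0.036, 0.14] 15 15 ([-18, -2, 125, 24, 
[... 4508 characters left out ...]
3, 46, 55], 27, [0.31, -0.05, 0.64], [0.35, -0.01, 0.67], 267)
[0.715, -0.08, 0.055] 8 8 ([-13, 25, 100, 12, 49, 73], -4, [0.32, -0.02, 0.64], [0.34, 0.01, 0.65], 273)
[0.715, -0.08, 0.055] 8 11 ([-14, 25, 100, 16, 50, 70], 3, [0.33, -0.03, 0.64], [0.34, 0.01, 0.65], 281)
[0.715, -0.08, 0.055] 8 15 ([-16, 26, 100, 21, 52, 65], 12, [0.32, -0.04, 0.64], [0.35, -0.01, 0.67], 292)
[0.715, -0.08, 0.055] 8 20 ([-18, 27, 99, 27, 54, 60], 21, [0.31, -0.05, 0.65], [0.35, -0.01, 0.67], 308)
[0.715, -0.08, 0.055] 15 15 ([-17, 23, 105, 26, 43, 60], 20, [0.31, -0.04, 0.63], [0.34, 0.01, 0.65], 257)
[0.715, -0.08, 0.055] 15 20 ([-19, 24, 105, 33, 46, 55], 30, [0.31, -0.05, 0.64], [0.35, -0.01, 0.67], 273)
```

Plan: in phase A, tool lean 8° and roll 10–15°, until the nose is on the far stand. In phase B, re-approach with roll ~18° for the final push. First I'll go to a pre-approach pose and measure actual clearance.

Run:
```python
from h import *
from station import r,status,snapshot
T=lamp()
r.move_ptp([.51,-.16,.32],frr(8,18))
r.grip(.03)
for p,f in(([.53,-.06,.22],18),([.532,-.036,.2],12)):
    r.move_linear(p,frr(8,f),feed=.12)
o=status.get_obs();print(o["time_s"],np.round(o["joint_positions"],1),np.round(o["force"],1),np.round(o["effort"],1),clear(o["joint_positions"],T))
C=[]
for n in("top","side"):
    A=snapshot(n);B=np.load(n+"0.npz");np.savez(n+"2.npz",**A)
    Q=cloud(A).reshape(-1,3);ch=cv2.erode(((abs(A["depth"]-B["depth"])>.02)&(A["depth"]>.15)&(B["depth"]>A["depth"])).astype(np.uint8),np.ones((3,3))).ravel()>0
    Q=Q[ch&(Q[:,0]>0)&(Q[:,0]<.7)&(abs(Q[:,1])<.35)];D,i=T.query(Q);k=D.argsort()[:400:80]
    print(n,len(Q),[(round(1000*D[j]),Q[j].round(3).tolist(),T.data[i[j]].round(3).tolist()) for j in k]);C.append(Q)
np.save("rob2.npy",np.vstack(C))
# gripper body vs cabinet edge
R=np.array(o["eef_rot"]);p=np.array(o["tcp_pos"])
for X in(-.0365,.0365):
  for s in(-.064,-.13):
    c=p+R@np.array([X,.0935,s]);print(c.round(3),"cab clr",round(1000*.7*(c[1]-(-.121-(c[0]-.44)*1.03)),1))
    c=p+R@np.array([X,-.0935,s]);print("   left end",c.round(3))
s=snapshot("side");cv2.imwrite("pics/side2.png",cv2.resize(s["frame"][0:300,170:470,::-1],None,fx=2,fy=2))
```

```text
6.1583 [-15.   -2.7 116.9  15.3  61.2  71.9] [-0.6  0.   0.9] [  0.6 -31.8 -34.1   1.1  -0.4   0. ] (20, [0.32, -0.03, 0.61], [0.33, 0.02, 0.59], 125)
top 7791 [(21, [0.336, -0.017, 0.652], [0.342, 0.001, 0.661]), (26, [0.338, -0.025, 0.652], [0.348, -0.007, 0.668]), (30, [0.336, -0.028, 0.65], [0.348, -0.007, 0.668]), (34, [0.345, -0.035, 0.648], [0.348, -0.007, 0.668]), (40, [0.356, -0.038, 0.644], [0.348, -0.007, 0.668])]
side 11729 [(16, [0.327, 0.004, 0.591], [0.332, 0.019, 0.591]), (43, [0.312, -0.019, 0.589], [0.329, 0.02, 0.592]), (49, [0.297, -0.019, 0.656], [0.342, 0.002, 0.66]), (52, [0.295, -0.021, 0.661], [0.342, 0.001, 0.661]), (54, [0.293, -0.022, 0.664], [0.344, -0.003, 0.67])]
[ 0.482 -0.137  0.238] cab clr 19.0
   left end [0.491 0.046 0.277]
[ 0.472 -0.15   0.302] cab clr 2.7
   left end [0.481 0.033 0.341]
[ 0.554 -0.143  0.248] cab clr 66.9
   left end [0.563 0.04  0.287]
[ 0.544 -0.156  0.312] cab clr 50.6
   left end [0.553 0.027 0.351]
```

View pics/side2.png

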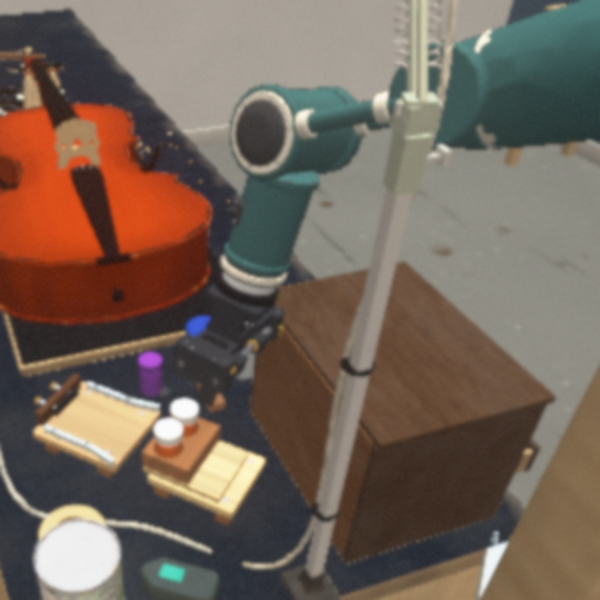

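The measured clearance to the lamp (16–21 mm) matches the model, so I'll descend onto the apron with a guarded move.

```bash
cat > ctl.py <<'E'
from h import *
from station import r,status,snapshot
import json
D=np.array([np.cos(np.radians(-3)),np.sin(np.radians(-3)),0])
def F(n=3):
    a=[]
    for _ in range(n): r.sleep(.01);a.append(status.get_obs()["force"])
    return np.mean(a,0)
def obs(): return status.get_obs()
def guard(p,R,step,fz,base,maxn=60,feed=.02,axis=np.array([0,0,1.])):
    """step until (F-base).axis exceeds fz"""
    p=np.array(p,float)
    for i in range(maxn):
        p=p+step; r.move_linear(p,R,feed=feed); f=F()-base
        if f@axis>=fz: break
    return p,f
E
python3 - <<'E'
from ctl import *
T=lamp();R=frr(8,11)
r.move_linear([.532,-.036,.075],R,feed=.08)
print(obs()["time_s"],clear(obs()["joint_positions"],T),np.round(obs()["effort"],1))
r.sleep(.2);b=F(8);print("base",b.round(2))
p,f=guard([.532,-.036,.067],R,np.array([0,0,-.0005]),2.0,b)
o=obs();print(p,f.round(2),np.array(o["tcp_pos"]).round(4),o["time_s"])
f0=f
for k in range(3):
    p[2]-=.0003;r.move_linear(p,R,feed=.02);f=F()-b;print(p[2].round(4),f.round(2))
    if f[2]>5:break
json.dump([p.tolist(),b.tolist()],open("st.json","w"));print(obs()["time_s"])
E
```

```text
8.025 (20, [0.3, -0.03, 0.56], [0.33, 0.02, 0.58], 110) [  0.  -34.9 -29.6   0.8  -0.3  -0. ]
base [-0.01 -0.21 -0.1 ]
[ 0.532  -0.036   0.0575] [-0.36  0.96  2.76] [ 0.5321 -0.036   0.0577] 13.8417
0.0572 [-1.62  0.16  5.32]
14.1167
```

Run:
```python
from ctl import *
p,b=map(np.array,json.load(open("st.json")));R=frr(8,11)
p[2]+=.0004;r.move_linear(p,R,feed=.02)
for k in range(9):
    p=p+D*.0012;r.move_linear(p,R,feed=.02);f=F()-b;print((p*1000).round(1),f.round(2))
    if -f@D>2.5+.4*max(f[2],0):break
o=obs();print(o["time_s"],clear(o["joint_positions"],lamp()))
json.dump([p.tolist(),b.tolist()],open("st.json","w"))
```

```text
[533.2 -36.1  57.6] [-3.54  0.14  6.25]
[534.4 -36.1  57.6] [-5.2  -0.44  7.7 ]
[535.6 -36.2  57.6] [-6.98 -0.14  9.24]
15.1917 (21, [0.3, -0.02, 0.56], [0.33, 0.02, 0.58], 112)
```

Run:
```python
from ctl import *
p,b=map(np.array,json.load(open("st.json")));R=frr(8,11)
print(np.array(obs()["tcp_pos"]).round(4))
for k in range(7):
    f=F()-b; p=p+D*.0015;p[2]-=np.clip((8-f[2])*.00008,-.0004,.0004)
    r.move_linear(p,R,feed=.02);f=F()-b;o=obs()
    print((p*1000).round(1),(np.array(o["tcp_pos"])*1000).round(1),f.round(2))
    if -f@D>14:break
print(o["time_s"])
json.dump([p.tolist(),b.tolist()],open("st.json","w"))
s=snapshot("top");np.savez("top3.npz",**s)
A=np.load("top0.npz")["frame"];c=np.hstack([q[185:270,170:260,::-1] for q in(A,s["frame"])])
cv2.imwrite("pics/cmp3.png",cv2.resize(c,None,fx=4,fy=4))
```

```text
[ 0.5339 -0.0359  0.0573]
[537.1 -36.3  57.7] [535.7 -35.9  57.4] [-5.2   0.24  7.57]
[538.6 -36.3  57.7] [536.8 -35.9  57.3] [-6.32  0.13  8.74]
[540.1 -36.4  57.8] [537.6 -35.9  57.3] [-8.92  0.15 10.43]
[541.6 -36.5  58. ] [539.  -35.8  57.3] [-8.34  0.34  9.65]
[543.1 -36.6  58.1] [540.5 -35.9  57.3] [-7.86 -0.11  8.73]
[544.6 -36.7  58.2] [541.9 -35.9  57.3] [-7.43  0.45  8.39]
[546.1 -36.7  58.2] [543.5 -36.   57.3] [-7.74  0.65  7.89]
17.2917
```

View pics/cmp3.png

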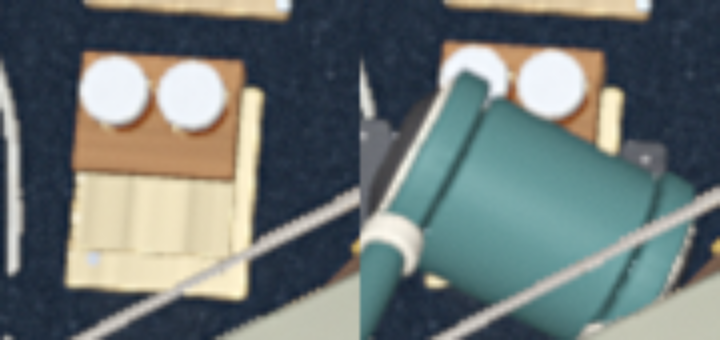

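The tray slides with the fingers: its front moved about 6 mm, the push is about 7.7 N, and the press about 8 N. I'll now cross the gap with force-servoed press, steering 7 mm right and rolling the tool gradually.

Run:
```python
from ctl import *
T=lamp();p,b=map(np.array,json.load(open("st.json")))
x0=p[0];phi=11.
for k in range(34):
    o=obs();face=o["tcp_pos"][0]+.0089;front=face+.074
    if face>.632:break
    tgt=8. if front<.68 else (5. if front<.692 else 3.)
    f=F(2)-b
    dphi=.2 if phi<16 else 0.
    dz=np.clip((f[2]-tgt)*.00008,-.0005,.0005)+.0235*np.radians(dphi)*.96
    phi+=dphi
    p=p+D*.003+np.array([0,-.0003,dz])
    R=frr(8,phi);r.move_linear(p,R,feed=.025)
    f2=F(2)-b;c=clear(obs()["joint_positions"],T)[0]
    if k%2==0:print((np.array(obs()["tcp_pos"])*1000).round(1),f2.round(1),round(front,3),"clr",c)
    if -f2@D>22 or f2[2]>15 or f2[2]<1:print("STOP",f2);break
json.dump([p.tolist(),b.tolist(),phi],open("st.json","w"))
print(obs()["time_s"],(p*1000).round(1),phi)
s=snapshot("top");np.savez("top4.npz",**s);cv2.imwrite("pics/top4.png",cv2.resize(s["frame"][115:275,125:295,::-1],None,fx=3.5,fy=3.5))
```

```text
[546.7 -36.4  57.5] [-6.5  1.2  7.2] 0.626 clr 17
[552.7 -37.2  57.6] [-7.1  1.8  8. ] 0.633 clr 17
[558.7 -38.   57.8] [-7.2  1.4  7.9] 0.639 clr 17
[564.7 -38.9  57.9] [-7.   1.   8.6] 0.645 clr 17
[570.7 -39.8  58.1] [-6.9  1.5  8.5] 0.651 clr 17
[576.7 -40.7  58.2] [-7.7  1.8  8.1] 0.657 clr 19
[582.7 -41.6  58.4] [-6.7  1.8  7.8] 0.663 clr 19
[588.5 -42.5  58.6] [-7.8  2.   9.2] 0.669 clr 20
[594.9 -43.5  59.1] [-6.3  1.8  7.3] 0.674 clr 20
[601.1 -44.5  59.3] [-5.5  1.2  6.1] 0.681 clr 21
[607.  -45.5  59.4] [-4.8  1.4  4.7] 0.687 clr 22
[613.4 -46.6  59.5] [-4.6  1.5  3. ] 0.693 clr 23
STOP [-2.37534496  1.47084088 -0.22726969]
24.7417 [618.  -47.7  60.6] 15.799999999999983
```

View pics/top4.png

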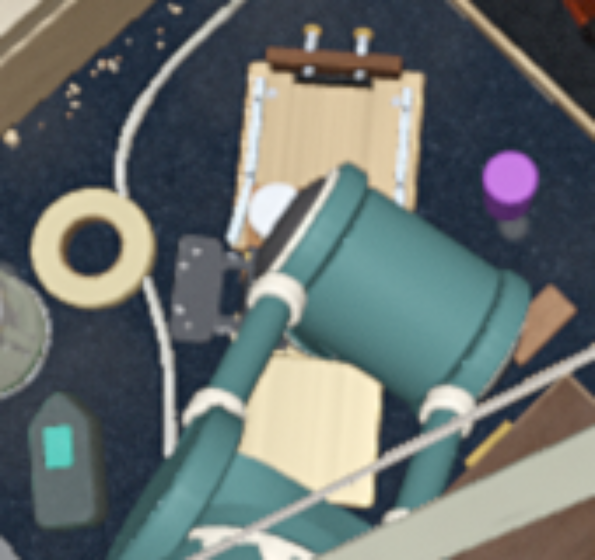

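The nose is on the far stand at front x≈0.698, inside the flare (left cap at (273,210)). I'll back off, lift clear, and measure the tray's pose before the second push.

Run:
```python
from ctl import *
T=lamp();p,b,phi=json.load(open("st.json"));p=np.array(p)
p=np.array(obs()["tcp_pos"])
for q,f,v in((p-D*.006,phi,.03),(p-D*.012+[0,0,.08],phi,.1),([.56,-.12,.25],18,.15)):
    r.move_linear(q,frr(8,f),feed=v)
print(obs()["time_s"],clear(obs()["joint_positions"],T))
r.move_ptp([.45,-.28,.32],frr(8,18))
s=snapshot("top");np.savez("top5.npz",**s);P=cloud(s);im=s["frame"]
cv2.imwrite("pics/top5.png",cv2.resize(im[115:265,140:290,::-1],None,fx=4,fy=4,interpolation=cv2.INTER_CUBIC))
k=(P[:,:,2]>.108)&(P[:,:,2]<.13)&(P[:,:,0]>.55)&(P[:,:,0]<.8)&(abs(P[:,:,1]+.06)<.1)&(im.min(2)>150)
n,l,st,c=cv2.connectedComponentsWithStats(k.astype(np.uint8))
for i in range(1,n):
    if st[i,4]>30:print(st[i,4],c[i].round(1),P[l==i].mean(0).round(4))
s0=np.load("top0.npz");P0=cloud(s0);im0=s0["frame"];k=(P0[:,:,2]>.108)&(P0[:,:,2]<.13)&(P0[:,:,0]>.5)&(P0[:,:,0]<.8)&(abs(P0[:,:,1]+.06)<.1)&(im0.min(2)>150)
n,l,st,c=cv2.connectedComponentsWithStats(k.astype(np.uint8))
for i in range(1,n):
    if st[i,4]>30:print("start",st[i,4],c[i].round(1),P0[l==i].mean(0).round(4))
for u in range(195,236,4):
    z=P[180:250,u];j=np.nonzero((z[:,2]>.07)&(z[:,2]<.09))[0]
    if len(j):print(u,z[j[-1]].round(3),z[j[0]].round(3))
print(obs()["time_s"])
```

```text
27.1917 (53, [0.31, -0.1, 0.65], [0.36, -0.04, 0.71], 189)
208 [203.4 174.7] [ 0.6738 -0.0408  0.1185]
212 [222.3 175.9] [ 0.6712 -0.0876  0.1186]
start 221 [198. 207.] [ 0.5925 -0.0307  0.1197]
start 221 [217.1 208.1] [ 0.5902 -0.0773  0.1197]
195 [ 0.63  -0.016  0.081] [ 0.669 -0.014  0.079]
199 [ 0.63  -0.026  0.08 ] [ 0.659 -0.025  0.079]
203 [ 0.629 -0.035  0.071] [ 0.657 -0.036  0.089]
207 [ 0.628 -0.046  0.075] [ 0.657 -0.046  0.087]
211 [ 0.628 -0.057  0.081] [ 0.666 -0.056  0.084]
215 [ 0.627 -0.066  0.07 ] [ 0.669 -0.066  0.081]
219 [ 0.627 -0.076  0.072] [ 0.657 -0.077  0.09 ]
223 [ 0.626 -0.087  0.077] [ 0.654 -0.087  0.081]
227 [ 0.626 -0.097  0.077] [ 0.657 -0.097  0.077]
231 [ 0.625 -0.108  0.081] [ 0.664 -0.107  0.082]
28.0833
```

View pics/top5.png

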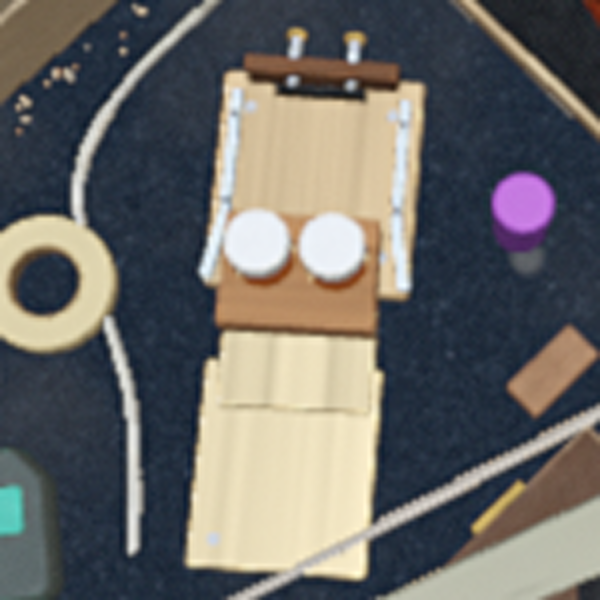

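The tray lies at yaw -3.2° with both pots standing: caps at crop (257,242) and (331,246), face x≈0.6275. It sits about 2.5 mm left of the rail axis. Now the second push, with a light touch and a bit more steering.

Run:
```python
from ctl import *
T=lamp();R=frr(12,18)
r.grip(.02)
r.move_ptp([.57,-.13,.22],frr(12,18))
r.move_linear([.610,-.0677,.12],R,feed=.12);print(clear(obs()["joint_positions"],T))
r.move_linear([.610,-.0677,.073],R,feed=.06)
r.sleep(.15);b=F(6);print("t",obs()["time_s"],"base",b.round(2))
p,f=guard([.610,-.0677,.0665],R,np.array([0,0,-.0006]),1.5,b,maxn=16)
print((p*1000).round(1),f.round(2))
for k in range(8):
    p=p+D*.0015;f=F(2)-b;p[2]+=np.clip((f[2]-2)*.00008,-.0004,.0004)
    r.move_linear(p,R,feed=.03);f=F(2)-b
    if -f@D>3.5:break
o=obs();print((p*1000).round(1),(np.array(o["tcp_pos"])*1000).round(1),f.round(2),clear(o["joint_positions"],T),o["time_s"])
json.dump([p.tolist(),b.tolist()],open("st.json","w"))
```

```text
(45, [0.29, -0.05, 0.62], [0.34, 0.01, 0.64], 199)
t 31.625 base [ 0.23 -0.26  0.22]
[610.  -67.7  59.3] [-1.3   0.3   2.59]
[617.5 -68.1  59.6] [617.  -68.   59.4] [-4.84 -0.44  4.4 ] (43, [0.31, -0.06, 0.59], [0.33, 0.02, 0.59], 202) 36.6
```

Run:
```python
from ctl import *
T=lamp();R=frr(12,18);p,b=map(np.array,json.load(open("st.json")))
h=[]
for k in range(40):
    o=obs();front=o["tcp_pos"][0]+.083
    if front>.776:break
    f=F(2)-b
    p=p+D*(.003 if k<8 else .004)+np.array([0,-.0004 if k<6 else 0,np.clip((f[2]-2)*.00007,-.0005,.0004)])
    r.move_linear(p,R,feed=.03);f2=F(2)-b;h.append(-f2@D)
    if k%2==0:print((np.array(o["tcp_pos"])*1000).round(1),f2.round(1),round(front,3))
    if -f2@D>11 or f2[2]>10 or abs(f2[1])>6:print("STOP",f2.round(1));break
o=obs();print(o["time_s"],(np.array(o["tcp_pos"])*1000).round(1),(p*1000).round(1),clear(o["joint_positions"],T))
json.dump([p.tolist(),b.tolist(),h],open("st.json","w"))
```

```text
[617.  -68.   59.4] [-4.5  0.8  2.8] 0.7
[623.3 -69.   59.5] [-2.6  1.6  1.3] 0.706
[629.5 -70.3  59.5] [-2.   1.2  0.6] 0.713
[635.7 -71.5  59.4] [-2.2  0.9  1.4] 0.719
[641.6 -71.8  59.3] [-3.2  1.3  1.7] 0.725
[649.6 -72.2  59.2] [-3.1  0.9  1.3] 0.733
[657.5 -72.6  58.9] [-3.   1.3  0.4] 0.741
[665.6 -73.   58.8] [-3.1  0.9  0.6] 0.749
[673.6 -73.4  58.6] [-2.8  0.8  0.9] 0.757
[681.6 -73.8  58.5] [-3.6  1.3  1.2] 0.765
[689.5 -74.3  58.4] [-3.1  1.1  1.4] 0.773
42.9833 [693.5 -74.5  58.4] [693.4 -74.5  58.3] (26, [0.31, -0.05, 0.64], [0.34, 0.01, 0.65], 261)
```

Sliding is smooth, with friction of about 3.1 N. Next I'll feel for the buffer and ramp up gently.

Run:
```python
from ctl import *
R=frr(12,18);p,b,h=json.load(open("st.json"));p=np.array(p);b=np.array(b);fr0=np.mean(h[-8:])
for k in range(90):
    f=F(2)-b;fx=-f@D
    p=p+D*(.001 if fx<5 else (.0005 if fx<10 else .0003))
    if fx<5:p[2]+=np.clip((f[2]-1.5)*.00007,-.0003,.0003)
    r.move_linear(p,R,feed=.02);f=F(3)-b;fx=-f@D;o=obs()
    if fx>4.6 or k%5==0:print((p*1000).round(1),(np.array(o["tcp_pos"])*1000).round(1),f.round(2),round(fx-fr0,1))
    if fx-fr0>9.3 or o["time_s"]>60 or o["tcp_pos"][0]>.722:break
r.sleep(.3);f=F(4)-b;print("hold",f.round(2),fr0,obs()["time_s"])
json.dump([p.tolist(),b.tolist(),h],open("st.json","w"))
```

```text
[694.4 -74.5  58.3] [694.  -74.5  58.3] [-5.65  1.19  2.68] 2.8
[695.4 -74.6  58.4] [695.1 -74.5  58.4] [-4.77  0.52  2.53] 1.9
[695.9 -74.6  58.4] [695.5 -74.5  58.3] [-4.72  0.6   2.51] 1.8
[696.4 -74.6  58.4] [696.1 -74.6  58.3] [-5.24  0.48  3.08] 2.3
[696.9 -74.7  58.4] [696.5 -74.6  58.3] [-5.6   0.72  2.61] 2.7
[697.4 -74.7  58.4] [697.1 -74.6  58.3] [-5.58  0.23  3.44] 2.7
[698.4 -74.7  58.5] [698.2 -74.7  58.4] [-5.08  0.95  2.29] 2.2
[702.4 -74.9  58.4] [702.5 -75.   58.4] [-3.86  0.88  0.28] 1.0
[707.4 -75.2  58.3] [706.7 -75.1  58.3] [-6.91  0.53  3.57] 4.0
[707.9 -75.2  58.3] [706.8 -75.1  58.3] [-8.33 -0.05  5.02] 5.4
[708.4 -75.3  58.3] [706.9 -75.1  58.2] [-10.46  -0.29   6.12] 7.5
[708.7 -75.3  58.3] [706.9 -75.1  58.2] [-11.14  -0.61   6.79] 8.2
[709.  -75.3  58.3] [706.9 -75.1  58.2] [-12.01  -1.06   7.  ] 9.0
[709.3 -75.3  58.3] [707.  -75.1  58.2] [-13.6   -0.74   8.51] 10.6
hold [-13.3   -0.93   8.38] 2.932619562886954 49.4417
```

Contact is at front x≈0.790. The downward press rose with the push, so I'll ease it off, trim the push so the buffer sees about 10–11 N, then release.

Run:
```python
from ctl import *
R=frr(12,18);p,b,h=json.load(open("st.json"));p=np.array(p);b=np.array(b)
for k in range(14):
    f=F(3)-b;fx=-f@D
    if 1<f[2]<3.5 and 12.8<fx<14.2:break
    p=p+D*np.clip((13.3-fx)*.00025,-.0006,.0004)+np.array([0,0,np.clip((f[2]-2.2)*.00008,-.0002,.0003)])
    r.move_linear(p,R,feed=.02)
    print((p*1000).round(2),(F(2)-b).round(1),(np.array(obs()["tcp_pos"])*1000).round(1))
r.sleep(.3);f=F(4)-b;print("hold",f.round(2),obs()["time_s"])
# release: ease off backwards with light touch, then lift
p=np.array(obs()["tcp_pos"])
r.move_linear(p-D*.002+[0,0,.0003],R,feed=.01);print((F()-b).round(2))
r.move_linear(p-D*.006+[0,0,.002],R,feed=.02);print((F()-b).round(2))
r.move_linear(p-D*.012+[0,0,.08],R,feed=.08)
r.move_linear([.60,-.13,.22],R,feed=.15)
r.move_ptp([.45,-.28,.32],frr(8,18))
s=snapshot("top");np.savez("top6.npz",**s);P=cloud(s);im=s["frame"]
cv2.imwrite("pics/top6.png",cv2.resize(im[115:265,140:290,::-1],None,fx=4,fy=4,interpolation=cv2.INTER_CUBIC))
k=(P[:,:,2]>.108)&(P[:,:,2]<.13)&(P[:,:,0]>.65)&(P[:,:,0]<.83)&(abs(P[:,:,1]+.06)<.1)&(im.min(2)>150)
n,l,st,c=cv2.connectedComponentsWithStats(k.astype(np.uint8))
for i in range(1,n):
    if st[i,4]>30:print(st[i,4],c[i].round(1),P[l==i].mean(0).round(4))
print(obs()["time_s"])
```

```text
[709.33 -75.31  58.61] [-12.1  -1.    7. ] [707.  -75.1  58.2]
[709.4  -75.31  58.91] [-11.9  -0.6   6. ] [707.  -75.   58.3]
[709.74 -75.33  59.21] [-12.2  -1.5   5.4] [707.  -75.   58.3]
[710.06 -75.34  59.47] [-12.7  -0.1   5.4] [707.1 -75.   58.3]
[710.28 -75.36  59.74] [-12.1   0.2   3.9] [707.1 -74.9  58.4]
[710.54 -75.37  59.92] [-13.1  -0.9   4.9] [707.1 -74.9  58.4]
[710.66 -75.38  60.14] [-12.7   0.6   4. ] [707.2 -74.8  58.4]
[710.89 -75.39  60.25] [-12.8  -0.8   3.6] [707.2 -74.8  58.4]
[710.94 -75.39  60.4 ] [-12.9  -0.6   3.5] [707.2 -74.7  58.4]
[711.07 -75.4   60.48] [-13.7   0.3   3.1] [707.2 -74.7  58.4]
[711.13 -75.4   60.59] [-13.4  -0.5   3.1] [707.2 -74.7  58.4]
[711.29 -75.41  60.62] [-13.4   0.5   3.6] [707.2 -74.6  58.4]
hold [-13.24  -0.33   2.97] 53.3
[-0.51  0.07 -0.04]
[ 0.05 -0.04 -0.2 ]
200 [207.4 140.7] [ 0.7626 -0.0473  0.1182]
197 [225.7 141.8] [ 0.7602 -0.0938  0.1182]
57.6833
```

View pics/top6.png

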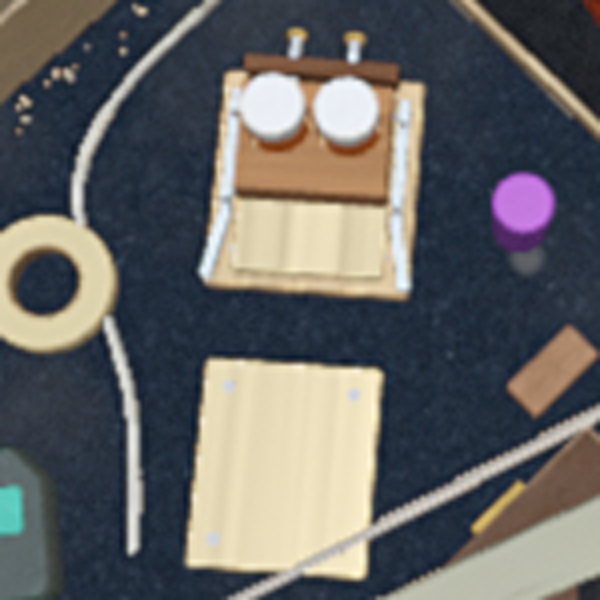

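The tray sits square between the rails against the buffer (yaw ≈ -3°). The pots stand with caps at crop (272,107) and (345,110), and nothing else has moved. Handing in.

```bash
python3 -c "
from station import workorder,status
print(workorder.job_done(),status.get_obs()['time_s'])"
```

```text
the job is handed in; nothing more can be done
the job is handed in; nothing more can be done
```

I handed the job in at about 58 s. The tray is on the far stand between the rails, square against the buffer after a push of roughly 10–11 N (estimated from the wrist force), with both pots standing in their holes and nothing else moved in the last picture.

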